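# Turn a mould insert over and hold it home in a measuring fixture

### The arm

A 6-joint arm with a two-finger parallel gripper is mounted at the origin on a cart in front of the work surface, level with it; the furniture and walls round the work are solid. World frame = base frame: x ahead of the robot, y to its left, z up, the work surface at z = 0. Lengths are in m, angles in rad, forces in N, time in s.
With the tool pointing down it reaches from about 0.275 to 0.85 m from the base axis. Payload 5.2 kg.
Tool frame: the origin (TCP) lies on the centre line of the jaws, within the pads' length; the fingertips stand 14 mm ahead of it and the grasp point (between the pads) lies 5 mm behind it; z points along the fingers, y is the line along which they close (so a half turn about z gives the same grasp; the last joint's range is limited). The gripper opens to 85 mm and grips with 20 to 120 N. Pads are 22 mm wide; open, the fingers measure 114 mm over their backs; the gripper's body (76 mm by 85 mm) begins 54 mm behind the grasp point. The pads swing forward as they close: fully open they stand 13 mm farther back than shut.
Start: joints at [-1.519, 0.259, 1.535, -0, 1.348, -0.203], TCP at [0.139, -0.532, 0.245] pointing down, gripper open.
Joint ranges: [-3.14, 3.14], [-0.91, 2.08], [0.19, 2.58], [-1.22, 4.36], [0.22, 2.71], [-3.12, 3.12]. Speed limits (rad/s): [2.57, 2.57, 3.14, 3.14, 3.14, 3.14].

### API

Orientations are given as a unit quaternion [w, x, y, z].
In Python, from rig import r gives the robot as it stands. The module is installed in compiled form; this text tells all that it offers.
- The arm moves only by the shell command python3 -m crank 'ROWS' [FORCE]. ROWS is JSON, a list that holds one entry, the list of rows, each a list of 7 numbers: the shift along the tool's x, y, z in cm, then the turn, a rotation vector about the tool's x, y, z in rad, then the opening, from 0 (shut) to 1 (fully open). In form: [[[tx, ty, tz, ax, ay, az, gripper], ...]]. A call has exactly 8 rows; each row shifts and turns the commanded pose from where the row before left it, along the tool's axes as they then stand; what a row does not reach is not made up. A row lasts 1/8 s, in which the tool goes at most 62.5 mm and 10.7 degrees, less where a joint would pass 70% of its speed; a pose out of reach is approached as far as the arm can. A call with a gripper value outside its range is refused whole. The fingers move at their own pace and stop on an object; FORCE is the grip in N (left out, the last holds). Time passes only in rows, so rows that do not move let the fingers close, or fill a call up. It gives the time, the measured TCP pose, the force, the opening and the grip force at its end, in the units of the state.
- r.observe(): the state, without advancing time (a new reading comes with each control period).
- r.camera(name): name is "side" or "top"; returns (picture, depth): 400x640x3 uint8, red, green, blue; 400x640 float32, m along the optical axis (not along the pixel's ray), 0 where there is no reading.
- r.camera_params(name): a dict with "fovy" (degrees; the focal length in pixels is half the picture's height over the tangent of half this angle, whatever the lens; pixels are square), "cx", "cy" (the principal point, pixels), "k1" (the pictures are not rectified: a ray, as slopes to the right and down, at radius r is drawn at 1 + k1 r^2 times it, then the intrinsics apply), "world_from_camera" (4x4, takes a point from camera to world coordinates). Camera axes: x right, y up, looking along -z (the intrinsics and any distortion apply to the point x, -y, -z); pixel columns grow to the right and rows downward; lengths in m; the calibration is good to about 2 mm. A picture is of the moment at which its call begins. camera_params takes no time and is no camera call.
- r.finish_job(): hands the job in; it is judged then, once.
Trained networks look in the newest picture that a camera, given by its name, has taken for a name from the list of things; names that differ only in an ending like _2 or _b are one class to them, and where a whole thing is asked for, a point or a joint stands for the part that bears it (a point fixed in the world has none). Each returns a list of dicts, best first, with "score" (0 to 1); they miss things now and then, are a little off and sometimes report something else, mostly with a low value. They report only what shows in the picture. A call takes as long as a camera call. They do not tell look-alikes from the thing itself.
- r.spot_in(camera, label): "position" ([column, row] in pixels, amid what is visible of it).
- r.trace(camera, label): "pixels" (400x640 bool, what is visible of it) and "position" ([column, row] in pixels, amid what is visible of it).
The state is a dict: "t": time; "joint_pos": joint angles; "qvel": joint speeds; "tau": joint torques, N m; "ee_pos": TCP position; "tool_rot": TCP orientation; "contact_force": force on the tool from outside, world axes, zero at the start; "moment": the same for the moment, N m; "finger_gap": finger opening in m; "grasp_force": force on a finger pad.
Only numpy, scipy, OpenCV 4.12 (cv2) and the standard library are available. Lean on these libraries where they do the work, as an engineer would, in place of code of your own. Each camera call takes 0.05 s, during which the arm holds its last target. There are 200 camera calls.

### The job

Turn the mould insert over so that its pocket faces up, lay it flat on the aluminium locating fixture and push it fully home into the corner, one long side against both buttons of the side rail and one short end against the button of the end stop. Sprung plungers push it back off the stops, so finish while still holding it firmly home against both, ready for probing. Set it down gently, never letting it drop or topple, and leave the gauge blocks, parallel bar and setting ring where they are.

Things in the scene. Friction and masses are not known exactly. Their poses are not given: they have to be found in the camera images.
- insert: Loose steel block 44 (x) by 60 (y) by 20 mm (z), 0.23 to 0.46 kg. One 44 x 60 face has a pocket 24 x 38 mm, 9 mm deep; the other, the back, is plain with small holes. Starts on the granite (z = 0) pocket down. Origin: centre of the pocket-side face; z points from there to the back: up at the start, down when turned over. Either end may go first. Stands on any face; slides easily.
- insert_mid (a point): The middle of the insert's bulk: 10 mm from both faces, 22 mm from the long sides, 30 mm from the short ends; axes as insert.
- nest: Locating fixture, fixed on the granite: aluminium plate 130 (x) by 140 (y) by 12 mm, flat top at z = 12 mm. Origin: centre of its underside; z up, y about away from the robot, x about to its right (turned up to 0.25 rad). Two steel stops 13 mm high stand on it in the far right corner, so the upper 7 mm of an insert lying on the plate rise above them. The rest of the plate is free.
- corner (a point): On the plate's top where the plane of the side rail's button faces meets that of the end stop's; nest frame (0.040, 0.045, 0.012), axes as the nest. The insert at home covers 0 to 44 mm from it towards nest -x and 0 to 60 mm towards nest -y: its middle is then at nest (0.018, 0.015, 0.022).
- side_rail: Fixed bar 66 mm long along nest y, 13 mm high: two buttons, 9 mm diameter, look to nest -x, 12 and 48 mm from the corner, 6.5 mm above the plate, 4.5 mm proud of the bar. Between them a brass sprung plunger stands 3.5 mm farther out than the buttons; it resists with 1.3 N at first touch, 3 N when level with them. Origin: mid length, on the plate's top, in the plane of the button faces.
- end_stop: Fixed block 36 mm long along nest x, 13 mm high: one button (9 mm diameter, 6.5 mm above the plate, 4.5 mm proud) looks to nest -y, 10 mm from the corner; a sprung plunger like the side rail's is 21 mm from the corner. Origin: on the plate's top, 20 mm from the corner, in the plane of the button face.
- gauge_block: Bystander: steel gauge block standing on edge, 9 x 35 x 40 mm; origin at the centre of its underside.
- small_gauge_block: Bystander: steel gauge block standing on edge, 9 x 35 x 24 mm; origin at the centre of its underside.
- parallel_bar: Bystander: ground steel parallel 10 x 120 x 18 mm, long along its y; origin at the centre of its underside.
- setting_ring: Bystander: steel setting ring 72 mm across, 22 mm high; origin at the centre of its underside.
Things that resemble listed ones, but are neither listed nor needed, are in the scene too. Several things look just like the insert: the one meant starts farthest to the robot's right.

How it is judged:
On the way:
1. The insert has been turned over: its pocket faces up (angle between insert's own z axis and vertical above 2.9 rad), for 0.2 s.
At the end, for the whole second after the job is handed in: Insert flat on the fixture plate, pocket up (within 3 degrees), middle within 2 mm of home, long side within 0.03 rad of the rail, at rest; it presses on the side rail and on the end stop with over 1.5 N each (plungers not counted) and the fingers press on it with over 2 N (angle between insert's own z axis and vertical above 3.09 rad and x of insert_mid in the frame of nest between 0.016 and 0.02 m and y of insert_mid in the frame of nest between 0.013 and 0.017 m and z of insert_mid in the frame of nest between 0.02 and 0.024 m and angle between the y axis of insert and the y axis of nest, either way round below 0.03 rad and contact force between insert and side_rail above 1.5 N and contact force between insert and end_stop above 1.5 N and contact force between the fingers and insert above 2 N and linear speed of insert below 0.01 m/s); the arm keeps its last pose, push and grip.
It fails at once if the insert drops, topples or is thrown: moves faster than 0.35 m/s with no finger on it (linear speed of insert above 0.35 m/s and contact force between the fingers and insert below 0.05 N).
It fails at once if a gauge block, the parallel bar or the setting ring is moved by more than 10 mm (distance of any of gauge_block, small_gauge_block, parallel_bar, setting_ring from where it was at the start of the episode above 0.01 m).
It also fails if it takes over 72 s, if anything falls off the work surface, if the arm or the gripper's body presses on something with over 40 N, if the wrist force passes 120 N, or if a joint passes its speed limit or range.

## Working session

There is one attempt and no reset: what is moved stays moved. The work goes in short steps, Python scripts to look and compute and a shell command to move; the robot and the scene stay as the last step left them, time stands still between calls to the robot, and variables do not carry over. Pictures are saved under pics/ and viewed, at most 10 in all, crops included, and the job is handed in when it is done.

```bash
mkdir -p pics; cat > h.py <<'E'
import numpy as np, cv2
from rig import r
def cam(n):
    p=r.camera_params(n); f=200/np.tan(np.radians(p['fovy'])/2)
    return p,f
def world(n,d,px):
    """pixels (N,2) + depth (N) -> world"""
    p,f=cam(n); K=np.array([[f,0,p['cx']],[0,f,p['cy']],[0,0,1]])
    px=np.asarray(px,float).reshape(-1,2)
    s=(px-[p['cx'],p['cy']])/f; u=s.copy()
    for _ in range(20): u=s/(1+p['k1']*(u**2).sum(1,keepdims=True))
    d=np.asarray(d,float).reshape(-1)
    P=np.c_[u[:,0]*d,-u[:,1]*d,-d,np.ones(len(d))]
    return (P@np.array(p['world_from_camera']).T)[:,:3]
def project(n,W):
    p,f=cam(n); W=np.atleast_2d(W); C=np.c_[W,np.ones(len(W))]@np.linalg.inv(p['world_from_camera']).T
    u=np.c_[C[:,0]/-C[:,2],-C[:,1]/-C[:,2]]; u=u*(1+p['k1']*(u**2).sum(1,keepdims=True))
    return u*f+[p['cx'],p['cy']]
def cloud(n,d):
    v,u=np.mgrid[:400,:640]; return world(n,d.ravel(),np.c_[u.ravel(),v.ravel()]).reshape(400,640,3)
E
cat > look.py <<'E'
from h import *
for n in ['top','side']:
    im,d=r.camera(n); cv2.imwrite(f'pics/{n}0.png',im[...,::-1]); np.savez(f'{n}0.npz',im=im,d=d)
    C=cloud(n,d); p=r.camera_params(n); print(n,p['fovy'],p['k1'],np.round(p['world_from_camera'],3).tolist())
    for L in ['insert','nest','side_rail','end_stop','gauge_block','small_gauge_block','parallel_bar','setting_ring']:
        for o in r.trace(n,L):
            m=o['pixels']&(d>0)
            if m.sum()==0: continue
            print(L,round(o['score'],2),np.round(o['position']),m.sum(),np.round(np.median(C[m],0),3),'zmax',np.round(np.percentile(C[m][:,2],95),3))
print(r.observe())
E
python3 look.py
```

```text
top 52.0876363588869 -0.029816882583258136 [[-0.027, 0.983, -0.183, 0.467], [-1.0, -0.026, 0.011, -0.074], [0.006, 0.183, 0.983, 0.864], [0.0, 0.0, 0.0, 1.0]]
insert 0.94 [249. 258.] 637 [0.504 0.044 0.019] zmax 0.022
insert 0.77 [210. 137.] 625 [0.767 0.131 0.019] zmax 0.022
nest 0.72 [390. 252.] 4241 [ 0.507 -0.232  0.012] zmax 0.025
side_rail 0.51 [413. 248.] 309 [ 0.512 -0.285  0.024] zmax 0.028
end_stop 0.72 [400. 226.] 181 [ 0.559 -0.263  0.024] zmax 0.028
gauge_block 0.55 [388. 250.] 4203 [ 0.507 -0.232  0.012] zmax 0.025
gauge_block 0.43 [230. 171.] 140 [0.685 0.089 0.035] zmax 0.041
parallel_bar 0.53 [443. 191.] 332 [ 0.631 -0.358  0.017] zmax 0.02
setting_ring 0.71 [182. 205.] 744 [0.632 0.198 0.021] zmax 0.024
side 47.526727459606626 -0.06376451707834366 [[-0.999, -0.028, 0.024, 0.655], [0.036, -0.61, 0.792, 0.67], [-0.007, 0.792, 0.61, 0.645], [0.0, 0.0, 0.0, 1.0]]
insert 0.95 [245. 294.] 703 [0.769 0.137 0.021] zmax 0.023
insert 0.89 [381. 258.] 753 [0.507 0.053 0.021] zmax 0.023
nest 0.83 [363. 177.] 1903 [ 0.514 -0.223  0.013] zmax 0.025
side_rail 0.73 [359. 164.] 190 
[... 424 characters left out ...]
 0.024
{'t': 0.9, 'joint_pos': array([-1.51879453e+00,  2.58553758e-01,  1.53499888e+00, -2.15510460e-05,
        1.34801552e+00, -2.02818520e-01]), 'qvel': array([ 0.00030652,  0.00090459,  0.00093419,  0.00052021, -0.00099316,
       -0.00114956]), 'tau': array([ 5.03014489e-04, -4.45910954e+01, -2.90898907e+01, -2.65438175e-04,
        8.85242753e-04,  2.32647778e-05]), 'ee_pos': array([ 0.13864501, -0.53223573,  0.2453351 ]), 'tool_rot': array([ 1.14215726e-05,  9.91893997e-01,  1.27068086e-01, -1.14021240e-05]), 'contact_force': array([ 0.13744172, -0.3328071 , -0.28738795]), 'moment': array([-0.01106243,  0.03795118, -0.01606514]), 'grasp_force': 0.0, 'finger_gap': 0.08530900816753693}
```

View pics/top0.png

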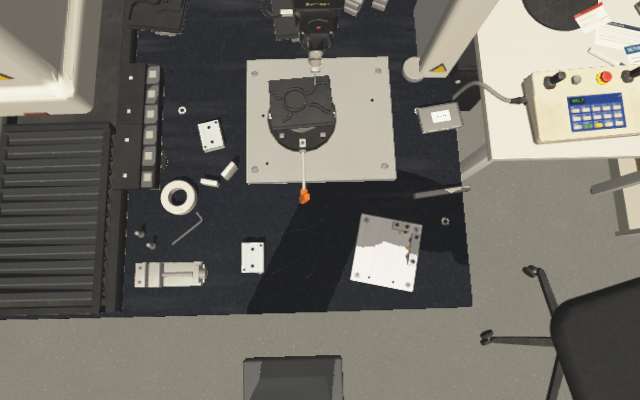

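View pics/side0.png

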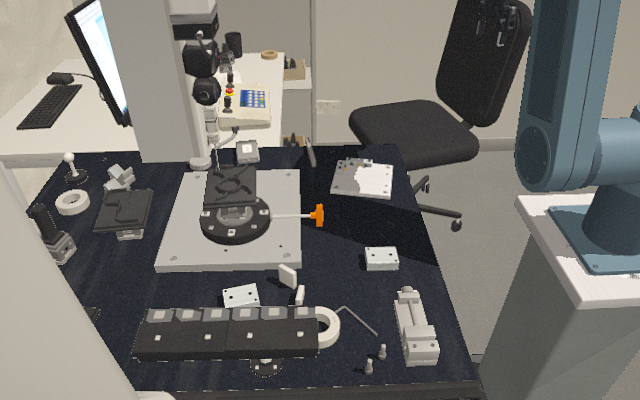

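```bash
python3 - <<'E'
import numpy as np,cv2
im=np.load('top0.npz')['im'][...,::-1]
def c(im,x,y,w,h,s): return cv2.resize(im[y:y+h,x:x+w],(w*s,h*s),interpolation=cv2.INTER_CUBIC)
s=np.load('side0.npz')['im'][...,::-1]
a=np.hstack([c(im,225,238,50,40,5),c(im,190,115,50,40,5),c(im,415,95,50,40,5)])
b=np.hstack([c(im,345,205,90,90,4),c(s,325,150,90,90,4)])
b=np.hstack([b,np.zeros((360,30,3),np.uint8)])
cv2.imwrite('pics/crop1.png',np.vstack([a,b]))
E
```

```text
(no output)
```

View pics/crop1.png

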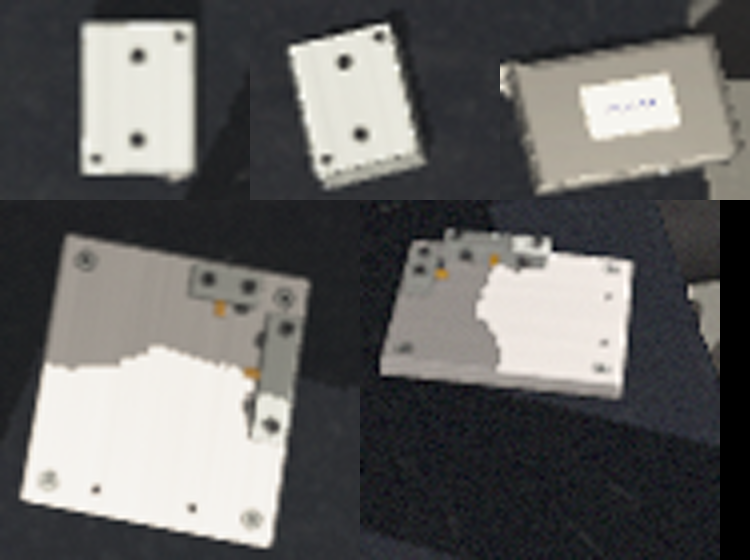

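Candidates: top (249,258), y≈+0.04; top (210,137), y≈+0.13; the grey labelled box at (440,117) is not an insert (label, no holes). Since the robot's right is −y, the insert meant is (249,258). The crop confirms its plain back with holes facing up. The nest is at (390,252), with its stops at upper right.

```bash
cat > meas.py <<'E'
from h import *
def rect(n,L,near,zlo,zhi,dil=3,im_d=None):
    d=im_d if im_d is not None else r.camera(n)[1]
    C=cloud(n,d); best=None
    for o in r.trace(n,L):
        m=o['pixels']&(d>0)
        if m.sum()<50: continue
        if np.linalg.norm(np.median(C[m],0)[:2]-near)<0.06: best=m; break
    if best is None: return None
    m=cv2.dilate(best.astype(np.uint8),np.ones((dil,dil)))>0
    m&=(C[...,2]>zlo)&(C[...,2]<zhi)&(d>0)
    P=C[m]; (c,s,a)=cv2.minAreaRect((P[:,:2]*1000).astype(np.float32))
    return np.round(c,1),np.round(s,1),round(a,1),round(np.median(P[:,2])*1000,1),m.sum()
if __name__=='__main__':
    for n in ['top','side']:
        print(n,'insert',rect(n,'insert',[.504,.046],.012,.03),'nest',rect(n,'nest',[.507,-.23],.006,.018),
         'rail',rect(n,'side_rail',[.512,-.283],.018,.032,1),'stop',rect(n,'end_stop',[.56,-.262],.018,.032,1))
E
python3 meas.py
```

```text
top insert (array([503.9,  43.1]), array([44. , 59.5]), 89.4, np.float64(19.4), np.int64(659)) nest (array([ 508. , -232.7]), array([131.2, 140.3]), 77.5, np.float64(11.4), np.int64(3753)) rail (array([ 510.2, -285.4]), array([21.4, 63.3]), 76.6, np.float64(24.4), np.int64(279)) stop (array([ 559.2, -264.4]), array([36.7, 20.1]), 70.3, np.float64(24.4), np.int64(159))
side insert (array([506.2,  43.6]), array([61. , 47.5]), 0.2, np.float64(21.4), np.int64(611)) nest (array([ 510.5, -232.6]), array([133.6, 140.6]), 77.6, np.float64(13.1), np.int64(1697)) rail (array([ 517.1, -284.2]), array([32.7, 71.2]), 87.1, np.float64(24.5), np.int64(172)) stop (array([ 560.8, -261.9]), array([37.3, 20.4]), 77.4, np.float64(25.3), np.int64(78))
```

```bash
python3 -m crank '[[[0,0,0,0,0,0.127,1],[0,0,0,0,0,0.128,1],[2.6,-4.1,0,0,0,0,1],[2.6,-4.1,0,0,0,0,1],[2.6,-4.1,0,0,0,0,1],[2.6,-4.1,0,0,0,0,1],[2.6,-4.1,0,0,0,0,1],[2.6,-4.1,0,0,0,0,1]]]' 60
```

```text
t: 2.7
ee_pos: [0.2954, -0.285, 0.2455]
tool_rot: [0.0, 1.0, -0.0, 0.0]
contact_force: [0.1, -0.4, -0.5]
finger_gap: 0.0857
grasp_force: 0.0
```

```bash
python3 - <<'E'
from h import *
d=np.load('side0.npz')['d'];C=cloud('side',d)[d>0]
e=np.load('top0.npz')['d'];C=np.r_[C,cloud('top',e)[e>0]]
for x in np.arange(.3,.85,.05):
    print(round(x,2),[int(1000*np.max(C[(abs(C[:,0]-x-.025)<.025)&(abs(C[:,1]-y-.025)<.025)][:,2],initial=0)) for y in np.arange(-.4,.3,.05)])
o=r.observe();print(o['joint_pos'],o['ee_pos'],o['tool_rot'])
E
```

```text
0.3 [0, 0, 0, 0, 0, 0, 0, 0, 0, 0, 0, 0, 0, 0]
0.35 [1, 3, 4, 2, 3, 3, 4, 3, 3, 3, 2, 3, 3, 3]
0.4 [4, 5, 15, 15, 13, 5, 5, 5, 5, 4, 4, 4, 4, 4]
0.45 [4, 3, 31, 16, 17, 5, 5, 5, 23, 24, 37, 36, 44, 44]
0.5 [4, 23, 31, 17, 17, 5, 5, 5, 24, 24, 4, 15, 14, 41]
0.55 [5, 13, 29, 28, 16, 5, 5, 5, 5, 4, 4, 22, 21, 31]
0.6 [21, 21, 20, 5, 5, 6, 61, 4, 4, 4, 5, 25, 99, 102]
0.65 [4, 4, 25, 27, 26, 26, 42, 25, 25, 44, 43, 26, 101, 103]
0.7 [3, 3, 24, 25, 26, 116, 123, 125, 26, 42, 23, 21, 102, 104]
0.75 [22, 22, 25, 25, 26, 458, 471, 411, 50, 25, 23, 24, 102, 104]
0.8 [21, 22, 23, 25, 25, 396, 472, 426, 50, 24, 23, 3, 101, 103]
[-1.04101381e+00 -1.16546856e-04  1.83775994e+00  1.82272691e-04
  1.30315212e+00  5.30367916e-01] [ 0.29535563 -0.28496848  0.24552459] [ 2.99431884e-04  9.99999867e-01 -3.16765017e-04  2.77355122e-04]
```

```bash
python3 -m crank '[[[1.68,-4.69,2.0,0,0,0,1],[1.68,-4.69,2.0,0,0,0,1],[1.68,-4.69,2.0,0,0,0,1],[1.68,-4.69,2.0,0,0,0,1],[1.68,-4.69,2.0,0,0,0,1],[1.68,-4.69,2.0,0,0,0,1],[1.68,-4.69,2.0,0,0,0,1],[0,0,0,0,0.157,0,1]]]' && python3 -m crank '[[[0,0,0,0,0.157,0,1],[0,0,0,0,0.157,0,1],[0,0,0,0,0.157,0,1],[0,0,0,0,0.157,0,1],[0,0,0,0,0,0,1],[0,0,0,0,0,0,1],[0,0,0,0,0,0,1],[0,0,0,0,0,0,1]]]'; python3 -c "
from rig import r;o=r.observe();print(o['joint_pos'],o['ee_pos'],o['tool_rot'])"
```

```text
t: 3.7
ee_pos: [0.4143, 0.0452, 0.1029]
tool_rot: [-0.001, 0.997, 0.003, 0.078]
contact_force: [-0.3, 0.0, -1.4]
finger_gap: 0.0856
grasp_force: 0.0
t: 4.7
ee_pos: [0.4147, 0.0617, 0.1046]
tool_rot: [-0.031, 0.961, 0.012, 0.276]
contact_force: [0.3, 0.0, -1.2]
finger_gap: 0.0853
grasp_force: 0.0
[-0.31774414 -0.03677986  2.47308253  0.89817692  0.29507783  0.41355328] [0.41471229 0.06170897 0.10462417] [-0.03073255  0.96065193  0.0115383   0.27580836]
```

```bash
cat > kin.py <<'E'
import numpy as np
from scipy.spatial.transform import Rotation as R
from scipy.optimize import least_squares
D=[([-1.51879453e+00,2.58553758e-01,1.53499888e+00,-2.15510460e-05,1.34801552e+00,-2.02818520e-01],[0.13864501,-0.53223573,0.2453351],[1.14e-05,9.91893997e-01,1.27068086e-01,-1.14e-05]),
([-1.04101381,-1.16546856e-04,1.83775994,1.82272691e-04,1.30315212,5.30367916e-01],[0.29535563,-0.28496848,0.24552459],[2.99431884e-04,9.99999867e-01,-3.16765017e-04,2.77355122e-04]),
([-0.31774414,-0.03677986,2.47308253,0.89817692,0.29507783,0.41355328],[0.41471229,0.06170897,0.10462417],[-0.03073255,0.96065193,0.0115383,0.27580836])]
ax=lambda a,t:R.from_euler(a,t)
lo=np.array([-3.14,-.91,.19,-1.22,.22,-3.12]);hi=np.array([3.14,2.08,2.58,4.36,2.71,3.12])
def fk(q,k):
    a0,d,h,L1,e,L2,f,L3=k
    A=ax('z',q[0]);B=A*ax('y',q[1]);C=B*ax('y',q[2]);E=C*ax('z',s4*q[3]);F=E*ax('y',q[4]);G=F*ax('z',q[5])
    return A.apply([a0,d,h])+B.apply([0,0,L1])+C.apply([e,0,L2])+E.apply([0,f,0])+F.apply([0,0,L3]),G
s4=1
import sys
def fit():
    res=lambda k:np.concatenate([fk(q,k)[0]-p for q,p,_ in D]+[[1e-4*x for x in k]])
    return least_squares(res,[0,.1,.3,.35,0,.35,0,.2])
if __name__=='__main__':
    for s4 in (1,-1):
        for q,p,w in D:
            G=fk(q,[0]*8)[1]; T=R.from_quat(w,scalar_first=True)
            print(s4,(G.inv()*T).as_rotvec().round(3))
        s=fit();print(s.x.round(4),np.abs(s.fun[:9]).max())
E
python3 kin.py
```

```text
1 [0.    0.    1.571]
1 [-0.    -0.     1.571]
1 [0.    0.    1.571]
[ 0.      0.1108  0.2217  0.5344  0.0602  0.4259 -0.      0.3402] 2.3674137772378145e-07
-1 [ 0.    -0.     1.571]
-1 [-0.     0.     1.571]
-1 [ 0.246 -0.631 -2.886]
[-0.0203  0.2944 -0.3118  0.5567 -0.0756  0.4101 -0.1836 -0.0359] 2.9900441150060297e-05
```

```bash
cat >> kin.py <<'E'
K=[0,.1108,.2217,.5344,.0602,.4259,0,.3402]
s4=1
OFF=ax('z',np.pi/2)
def ik(p,T,q0):
    def f(q):
        x,G=fk(q,K); return np.r_[(x-p)*10,((G*OFF).inv()*T).as_rotvec()]
    s=least_squares(f,np.clip(q0,lo+1e-6,hi-1e-6),bounds=(lo,hi)); return s.x,np.abs(s.fun).max()
def pose(yaw,tilt):
    "tool down, x az=yaw; tilt>0 leans fingers towards tool +x side (rot about tool y)... rotation +tilt about tool y"
    return ax('z',yaw)*ax('x',np.pi)*ax('y',tilt)
def rng(p,yaw,q0=None):
    q,e=ik(p,pose(yaw,0),[np.arctan2(p[1],p[0])-.2,.3,2.,0.05,.9,0])
    out=[]
    for sg in (1,-1):
        qq=q;t=0
        while t<95:
            qn,e=ik(p,pose(yaw,sg*np.radians(t+5)),qq)
            if e>2e-3 or np.abs(qn-qq).max()>.5: break
            qq=qn;t+=5
        out.append((t,qq.round(2)))
    return out
E
cat > scan.py <<'E'
from kin import *
for x,y in [(.5,.04),(.6,.04),(.42,-.05),(.5,-.08)]:
    for yaw in np.radians([0,-15,90,60,120,-90]):
        o=rng(np.array([x,y,.05]),yaw); print(x,y,np.degrees(yaw).round(),o[0][0],o[1][0],o[0][1].tolist(),o[1][1].tolist())
E
python3 scan.py
```

```text
0.5 0.04 0.0 25 95 [-0.2, 0.26, 2.25, 0.4, 0.22, 0.99] [-0.08, 1.38, 0.82, -0.16, 2.59, 1.44]
0.5 0.04 -15.0 25 95 [-0.09, 0.28, 2.22, -0.33, 0.22, 2.04] [-0.19, 1.37, 0.87, 0.13, 2.56, 1.67]
0.5 0.04 90.0 95 95 [-0.73, 1.15, 1.66, 0.89, 1.88, -1.31] [0.47, 1.17, 1.54, -1.17, 1.84, 1.17]
0.5 0.04 60.0 95 95 [-0.92, 1.15, 2.05, 1.17, 1.63, -1.63] [0.31, 1.26, 1.17, -0.92, 2.15, 1.03]
0.5 0.04 120.0 95 45 [-0.52, 1.23, 1.28, 0.67, 2.19, -1.2] [0.33, 0.52, 2.06, -1.22, 0.83, 0.8]
0.5 0.04 -90.0 0 95 [-0.14, 0.4, 1.89, 0.0, 0.86, 3.0] [-0.73, 1.15, 1.66, 0.89, 1.88, 1.83]
0.6 0.04 0.0 25 80 [-0.16, 0.39, 2.02, 0.22, 0.31, 1.22] [-0.08, 1.47, 0.35, -0.18, 2.71, 1.39]
0.6 0.04 -15.0 25 80 [-0.07, 0.41, 1.99, -0.25, 0.32, 1.98] [-0.17, 1.44, 0.44, 0.19, 2.66, 1.76]
0.6 0.04 90.0 95 85 [-0.63, 1.19, 1.42, 1.05, 1.95, -1.11] [0.41, 1.13, 1.34, -1.19, 1.75, 0.95]
0.6 0.04 60.0 95 95 [-0.76, 1.13, 1.86, 1.35, 1.69, -1.42] [0.28, 1.38, 0.83, -1.1, 2.25, 0.77]
0.6 0.04 120.0 95 45 [-0.46, 1.34, 0.95, 0.86, 2.32, -0.96] [0.27, 0.61, 1.85, -1.15, 0.85, 0.62]
0.6 0.04 -90.0 0 95 [-0.12, 0.54, 1.63, 
[... 526 characters left out ...]
 -1.04, 0.51, 0.35]
0.42 -0.05 -90.0 10 95 [-0.25, 0.29, 2.08, -0.25, 0.74, 3.08] [-0.94, 1.14, 1.68, 0.67, 1.91, 1.77]
0.5 -0.08 0.0 25 95 [-0.53, 0.27, 2.23, 0.72, 0.33, 0.4] [-0.23, 1.39, 0.81, -0.42, 2.56, 1.23]
0.5 -0.08 -15.0 20 95 [-0.42, 0.28, 2.17, 0.15, 0.35, 1.28] [-0.33, 1.39, 0.8, -0.14, 2.6, 1.46]
0.5 -0.08 90.0 95 70 [-0.87, 1.18, 1.47, 0.8, 2.02, -1.22] [0.25, 0.85, 1.81, -1.2, 1.37, 1.1]
0.5 -0.08 60.0 95 95 [-1.07, 1.13, 1.86, 1.04, 1.73, -1.44] [0.15, 1.22, 1.32, -1.03, 2.01, 1.06]
0.5 -0.08 120.0 95 35 [-0.65, 1.28, 1.11, 0.56, 2.33, -1.2] [-0.05, 0.4, 2.15, -1.17, 0.55, 0.44]
0.5 -0.08 -90.0 10 95 [-0.27, 0.4, 1.89, -0.23, 0.81, 3.03] [-0.87, 1.18, 1.47, 0.8, 2.02, 1.92]
```

```bash
cat > plan.py <<'E'
import sys
from kin import *
from rig import r
def rel(legs):
    "legs: list of (p,yaw_deg,tilt_deg); prints turn (tool rotvec) then shift in new axes (cm), with IK check"
    o=r.observe(); p=o['ee_pos'];T=R.from_quat(o['tool_rot'],scalar_first=True);q=o['joint_pos']
    for P,y,t in legs:
        P=np.array(P,float);N=pose(np.radians(y),np.radians(t))
        rv=(T.inv()*N).as_rotvec(); d=P-p
        q,e=ik(P,N,q)
        print('turn',rv.round(3),'n>=%.1f'%(np.degrees(np.linalg.norm(rv))/10.7),'| shift before',(T.inv().apply(d)*100).round(2),'after',(N.inv().apply(d)*100).round(2),'| q',q.round(2),'err %.4f'%e)
        p,T=P,N
E
python3 - <<'E'
from plan import *
rel([([.43,-.02,.13],0,0),([.505,-.0484,.13],90,0),([.505,-.0484,.1043],90,45),([.505,.0365,.0194],90,45),([.505,.0365,.08],90,45),([.48,-.06,.10],90,45),([.48,-.06,.10],90,-45),([.48,-.06,.029],90,-45)])
E
```

```text
turn [-0.062 -0.559  0.023] n>=3.0 | shift before [ 2.6   8.08 -1.87] after [ 1.53  8.17 -2.54] | q [-0.31  0.17  1.97 -0.    1.01  1.26] err 0.0000
turn [ 0.     0.    -1.571] n>=8.4 | shift before [7.5  2.84 0.  ] after [-2.84  7.5   0.  ] | q [-0.32  0.29  1.79  0.    1.05 -0.32] err 0.0000
turn [-0.     0.785  0.   ] n>=4.2 | shift before [ 0.   -0.    2.57] after [-1.82 -0.    1.82] | q [-0.71  0.57  1.72  0.57  1.45 -0.96] err 0.0000
turn [0. 0. 0.] n>=0.0 | shift before [ 0.   -0.   12.01] after [ 0.   -0.   12.01] | q [-0.59  0.67  1.84  0.68  1.22 -1.03] err 0.0000
turn [0. 0. 0.] n>=0.0 | shift before [ 4.29  0.   -4.29] after [ 4.29  0.   -4.29] | q [-0.59  0.57  1.82  0.65  1.32 -0.94] err 0.0000
turn [0. 0. 0.] n>=0.0 | shift before [-5.41 -2.5  -8.24] after [-5.41 -2.5  -8.24] | q [-0.76  0.56  1.76  0.54  1.45 -1.  ] err 0.0000
turn [ 0.    -1.571 -0.   ] n>=8.4 | shift before [0. 0. 0.] after [0. 0. 0.] | q [ 0.14  0.49  1.89 -0.9   1.11  0.71] err 0.0000
turn [0. 0. 0.] n>=0.0 | shift before [ 5.02 -0.    5.02] after [ 5.02 -0.    5.02] | q [ 0.14  0.62  1.92 -0.97  1.01  0.86] err 0.0000
```

```bash
python3 -m crank '[[[0,0,0,-0.0155,-0.14,0.006,1],[0,0,0,-0.0155,-0.14,0.006,1],[0,0,0,-0.0155,-0.14,0.006,1],[0,0,0,-0.0155,-0.14,0.006,1],[0.38,2.04,-0.64,0,0,0,1],[0.38,2.04,-0.64,0,0,0,1],[0.38,2.04,-0.64,0,0,0,1],[0.38,2.04,-0.64,0,0,0,1]]]' >/dev/null; python3 -m crank '[[[0,0,0,0,0,-0.1745,1],[0,0,0,0,0,-0.1745,1],[0,0,0,0,0,-0.1745,1],[0,0,0,0,0,-0.1745,1],[0,0,0,0,0,-0.1745,1],[0,0,0,0,0,-0.1745,1],[0,0,0,0,0,-0.1745,1],[0,0,0,0,0,-0.1745,1]]]' >/dev/null; python3 -m crank '[[[0,0,0,0,0,-0.1745,1],[-1.42,3.75,0,0,0,0,1],[-1.42,3.75,0,0,0,0,1],[0,0,0,0,0.157,0,1],[0,0,0,0,0.157,0,1],[0,0,0,0,0.157,0,1],[0,0,0,0,0.157,0,1],[0,0,0,0,0.157,0,1]]]'; python3 - <<'E'
from plan import *
rel([([.505,-.0484,.1043],90,45),([.505,.0365,.0194],90,45)])
from meas import rect
print(rect('top','insert',[.504,.046],.012,.03))
E
```

```text
t: 7.7
ee_pos: [0.506, -0.0374, 0.1361]
tool_rot: [-0.248, 0.621, 0.67, 0.324]
contact_force: [0.7, -0.1, 0.0]
finger_gap: 0.0855
grasp_force: 0.0
turn [ 0.072 -0.049  0.105] n>=0.7 | shift before [-3.06 -0.52  1.3 ] after [-3.02 -0.1   1.47] | q [-0.71  0.57  1.72  0.57  1.45 -0.96] err 0.0000
turn [0. 0. 0.] n>=0.0 | shift before [ 0.   -0.   12.01] after [ 0.   -0.   12.01] | q [-0.59  0.67  1.84  0.68  1.22 -1.03] err 0.0000
(array([503.9,  43. ]), array([44. , 59.2]), 89.0, np.float64(19.5), np.int64(657))
```

```bash
python3 -m crank '[[[0,0,0,0.072,-0.049,0.105,1],[-3.02,-0.1,1.47,0,0,0,1],[0,0,3,0,0,0,1],[0,0,3,0,0,0,1],[0,0,3,0,0,0,1],[0,0,0,0,0,0,1],[0,0,0,0,0,0,1],[0,0,0,0,0,0,1]]]'; python3 - <<'E'
from plan import *
rel([([.505,.0365,.0198],90,45)])
E
```

```text
t: 8.8
ee_pos: [0.5056, 0.0148, 0.0413]
tool_rot: [-0.268, 0.654, 0.654, 0.269]
contact_force: [-0.3, -0.0, -0.9]
finger_gap: 0.085
grasp_force: 0.0
turn [0.002 0.006 0.001] n>=0.0 | shift before [ 0.04 -0.07  3.06] after [ 0.02 -0.06  3.06] | q [-0.59  0.67  1.84  0.68  1.22 -1.02] err 0.0000
```

```bash
python3 -m crank '[[[0,-0.06,1.5,0,0.006,0,1],[0,0,1.0,0,0,0,1],[0,0,0.55,0,0,0,1],[0,0,0,0,0,0,0],[0,0,0,0,0,0,0],[0,0,0,0,0,0,0],[0,0,0,0,0,0,0],[0,0,0,0,0,0,0]]]' 70;  python3 - <<'E'
from h import *
im,d=r.camera('side'); cv2.imwrite('pics/s1.png',cv2.resize(im[190:300,320:460,::-1],None,fx=5,fy=5))
from plan import *
rel([([.505,.0365,.0198],90,45)])
E
```

```text
t: 9.8
ee_pos: [0.5044, 0.0373, 0.0191]
tool_rot: [-0.271, 0.653, 0.653, 0.272]
contact_force: [0.7, -0.6, 3.7]
finger_gap: 0.0582
grasp_force: 75.4
turn [ 0.    -0.002  0.   ] n>=0.0 | shift before [-0.01  0.06 -0.11] after [-0.01  0.06 -0.11] | q [-0.59  0.67  1.84  0.68  1.22 -1.02] err 0.0000
```

View pics/s1.png

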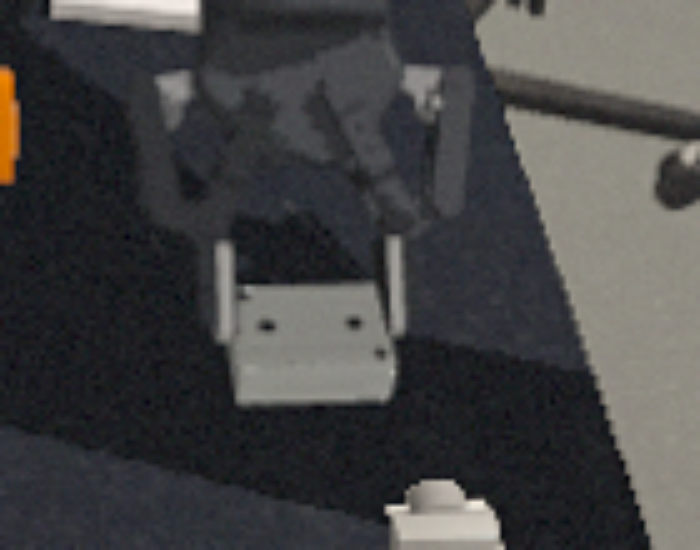

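The picture shows the pads on both short ends of the block, around side-picture (383,255), gap 58 mm. Lifting, moving right and rolling over.

```bash
python3 -m crank '[[[1,0,-1,0,0,0,0],[1.6,0,-1.6,0,0,0,0],[1.6,0,-1.6,0,0,0,0],[-1.8,-0.83,-2.75,0,0,0,0],[-1.8,-0.83,-2.75,0,0,0,0],[-1.8,-0.83,-2.75,0,0,0,0],[0,0,0,0,-0.157,0,0],[0,0,0,0,-0.157,0,0]]]'; python3 -m crank '[[[0,0,0,0,-0.157,0,0],[0,0,0,0,-0.157,0,0],[0,0,0,0,-0.157,0,0],[0,0,0,0,-0.157,0,0],[0,0,0,0,-0.157,0,0],[0,0,0,0,-0.157,0,0],[0,0,0,0,-0.157,0,0],[0,0,0,0,-0.157,0,0]]]'; python3 - <<'E'
from h import *
im,d=r.camera('side'); cv2.imwrite('pics/s2.png',cv2.resize(im[120:270,320:480,::-1],None,fx=4,fy=4))
from plan import *
rel([([.48,-.06,.10],90,-45),([.48,-.06,.029],90,-45)])
E
```

```text
t: 10.85
ee_pos: [0.4793, -0.0611, 0.0984]
tool_rot: [-0.164, 0.689, 0.687, 0.164]
contact_force: [0.2, 1.5, -3.4]
finger_gap: 0.0581
grasp_force: 75.3
t: 11.85
ee_pos: [0.4795, -0.0588, 0.0993]
tool_rot: [0.272, 0.654, 0.653, -0.27]
contact_force: [-1.4, -0.0, -4.2]
finger_gap: 0.0582
grasp_force: 75.5
turn [0.001 0.006 0.002] n>=0.0 | shift before [-0.4   0.15 -0.04] after [-0.4   0.15 -0.04] | q [ 0.14  0.49  1.89 -0.9   1.11  0.71] err 0.0000
turn [0. 0. 0.] n>=0.0 | shift before [ 5.02 -0.    5.02] after [ 5.02 -0.    5.02] | q [ 0.14  0.62  1.92 -0.97  1.01  0.86] err 0.0000
```

View pics/s2.png

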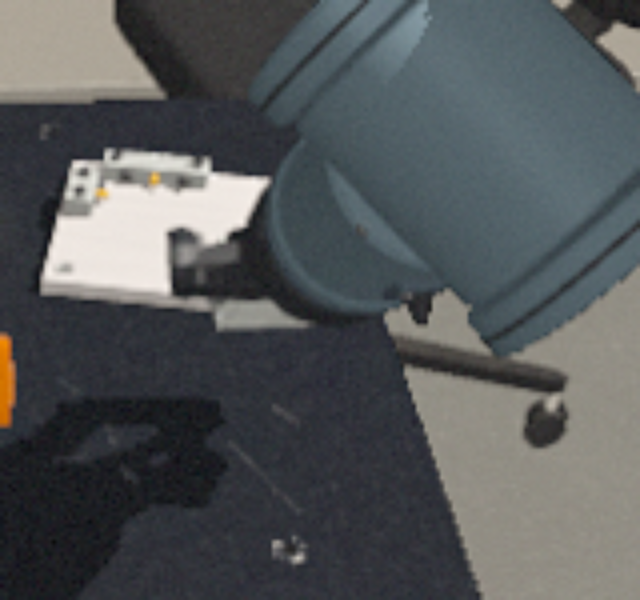

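The wrist hides the block here; the force (−4 N) and the gap show it is still held. Lowering with force checks.

```bash
python3 -m crank '[[[0.8,0.15,1.2,0,0.006,0,0],[1.1,0,1.1,0,0,0,0],[1.1,0,1.1,0,0,0,0],[0.8,0,0.8,0,0,0,0],[0.35,0,0.35,0,0,0,0],[0.1,0,0.1,0,0,0,0],[0,0,0,0,0,0,0],[0,0,0,0,0,0,0]]]'; python3 -c "
from plan import *
rel([([.48,-.06,.028],90,-45)])"
```

```text
t: 12.9
ee_pos: [0.4811, -0.0615, 0.0356]
tool_rot: [0.268, 0.655, 0.654, -0.267]
contact_force: [-0.3, 0.4, -2.4]
finger_gap: 0.0578
grasp_force: 75.7
turn [ 0.001 -0.009 -0.   ] n>=0.0 | shift before [ 0.64 -0.11  0.44] after [ 0.64 -0.11  0.43] | q [ 0.14  0.62  1.92 -0.97  1.01  0.86] err 0.0000
```

```bash
python3 -m crank '[[[0.2,0,0.2,0,-0.009,0,0],[0.1,0,0.1,0,0,0,0],[0.1,0,0.1,0,0,0,0],[0.05,0,0.05,0,0,0,0],[0,0,0,0,0,0,0],[0,0,0,0,0,0,0],[0,0,0,0,0,0,0],[0,0,0,0,0,0,0]]]'
```

```text
t: 13.9
ee_pos: [0.4808, -0.0616, 0.0289]
tool_rot: [0.271, 0.653, 0.653, -0.271]
contact_force: [0.6, -0.3, -2.6]
finger_gap: 0.0581
grasp_force: 75.7
```

```bash
python3 -m crank '[[[0.04,0,0.04,0,0,0,0],[0.04,0,0.04,0,0,0,0],[0.03,0,0.03,0,0,0,0],[0.03,0,0.03,0,0,0,0],[0,0,0,0,0,0,0],[0,0,0,0,0,0,0],[0,0,0,0,0,0,0],[0,0,0,0,0,0,0]]]'
```

```text
t: 14.9
ee_pos: [0.481, -0.062, 0.0286]
tool_rot: [0.272, 0.653, 0.653, -0.271]
contact_force: [-1.9, 2.4, 10.2]
finger_gap: 0.0578
grasp_force: 76.9
```

```bash
python3 -m crank '[[[-0.02,0,-0.02,0,0,0,0.72],[0,0,0,0,0,0,0.78],[0,0,0,0,0,0,0.9],[0,0,0,0,0,0,1],[0,0,0,0,0,0,1],[0,0,-0.5,0,0,0,1],[0,0,-1.5,0,0,0,1],[0,0,-2.5,0,0,0,1]]]';python3 -m crank '[[[0,0,-3,0,0,0,1],[0,0,-4,0,0,0,1],[0,0,-4,0,0,0,1],[0,0,-4,0,0,0,1],[0,0,0,0,0.18,0,1],[0,0,0,0,0.18,0,1],[0,0,0,0,0.18,0,1],[0,0,0,0,0.18,0,1]]]'; python3 - <<'E'
from h import *
for n in ('top','side'):
    im,d=r.camera(n); np.savez(n+'3.npz',im=im,d=d); C=cloud(n,d)
    m=(d>0)&(C[...,2]>.025)&(C[...,2]<.055)&(abs(C[...,0]-.48)<.05)&(abs(C[...,1]+.07)<.05)
    P=C[m]; print(n,m.sum(), P.min(0).round(3) if len(P) else 0,P.max(0).round(3) if len(P) else 0)
    m2=m&(C[...,2]>.036); 
    if m2.sum()>5: print(cv2.minAreaRect((C[m2][:,:2]*1000).astype(np.float32)))
c=project('side',[[.48,-.07,.02]])[0].astype(int)
print(c)
im=np.load('side3.npz')['im'];x,y=c
cv2.imwrite('pics/s3.png',cv2.resize(im[max(0,y-60):y+60,x-80:x+80,::-1],None,fx=5,fy=5))
from plan import *
rel([([.48,-.17,.135],90,0)])
E
```

```text
t: 15.9
ee_pos: [0.4804, -0.0292, 0.0595]
tool_rot: [0.27, 0.653, 0.653, -0.271]
contact_force: [0.2, -0.3, 0.1]
finger_gap: 0.0854
grasp_force: 0.0
t: 16.9
ee_pos: [0.4812, 0.0777, 0.167]
tool_rot: [0.022, 0.706, 0.708, -0.019]
contact_force: [-0.4, 0.8, -1.3]
finger_gap: 0.0854
grasp_force: 0.0
top 309 [ 0.452 -0.081  0.04 ] [ 0.511 -0.061  0.047]
((481.3087158203125, -70.07026672363281), (19.95716094970703, 58.85588836669922), 88.45748138427734)
side 376 [ 0.452 -0.081  0.025] [ 0.513 -0.058  0.049]
((482.334228515625, -69.83494567871094), (23.39944076538086, 61.24003219604492), 88.76243591308594)
[385 217]
turn [ 0.004  0.062 -0.005] n>=0.3 | shift before [-24.18  -0.07   4.72] after [-24.43  -0.17   3.2 ] | q [-0.56  0.29  1.78 -0.    1.07 -0.56] err 0.0000
```

View pics/s3.png

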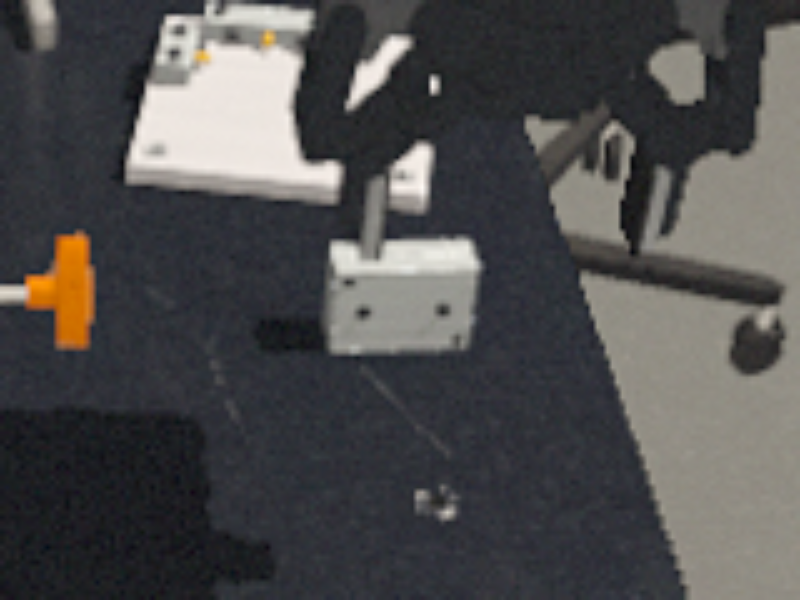

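The block stands on its long side at side-picture (385,217), with the holed back facing the left (+y). Regrasping from the pocket side.

```bash
python3 -m crank '[[[0,0,0,0.004,0.062,-0.005,1],[-4.9,0,0.2,0,0,0,1],[-4.9,0,0.2,0,0,0,1],[-4.9,0,0.2,0,0,0,1],[-4.9,0,0.2,0,0,0,1],[-4.6,0,0.2,0,0,0,1],[0,0,0,0,0.157,0,1],[0,0,0,0,0.157,0,1]]]' >/dev/null; python3 -m crank '[[[0,0,0,0,0.157,0,1],[0,0,0,0,0.157,0,1],[0,0,0,0,0.157,0,1],[0,0,0,0,0,0,1],[0,0,0,0,0,0,1],[0,0,0,0,0,0,1],[0,0,0,0,0,0,1],[0,0,0,0,0,0,1]]]'; python3 - <<'E'
from plan import *
rel([([.4815,-.1216,.0724],88.5,45),([.4815,-.0792,.030],88.5,45),([.4815,-.0792,.030],88.5,-45)])
E
```

```text
t: 19.0
ee_pos: [0.482, -0.1654, 0.1565]
tool_rot: [-0.271, 0.653, 0.655, 0.267]
contact_force: [-0.0, 0.1, 0.0]
finger_gap: 0.0853
grasp_force: 0.0
turn [-0.025  0.005  0.02 ] n>=0.2 | shift before [-2.8   0.    9.06] after [-2.85 -0.17  9.04] | q [-0.84  0.64  1.69  0.51  1.46 -1.04] err 0.0000
turn [0. 0. 0.] n>=0.0 | shift before [-0.   -0.11  6.  ] after [-0.   -0.11  6.  ] | q [-0.79  0.68  1.77  0.55  1.34 -1.08] err 0.0000
turn [ 0.    -1.571 -0.   ] n>=8.4 | shift before [0. 0. 0.] after [0. 0. 0.] | q [ 0.1   0.62  1.92 -0.98  1.01  0.85] err 0.0000
```

```bash
python3 -m crank '[[[0,0,0,-0.025,0.005,0.02,1],[-1.4,-0.1,3.0,0,0,0,1],[-1.45,-0.07,3.0,0,0,0,1],[0,0,3.0,0,0,0,1],[0,0,0,0,0,0,1],[0,0,0,0,0,0,1],[0,0,0,0,0,0,1],[0,0,0,0,0,0,1]]]'; python3 - <<'E'
from plan import *
rel([([.4815,-.0792,.030],88.5,45)])
E
```

```text
t: 20.0
ee_pos: [0.4817, -0.123, 0.0727]
tool_rot: [-0.267, 0.662, 0.644, 0.274]
contact_force: [-1.0, 0.7, 0.1]
finger_gap: 0.0853
grasp_force: 0.0
turn [ 0.001  0.    -0.001] n>=0.0 | shift before [ 0.08 -0.15  6.12] after [ 0.08 -0.14  6.12] | q [-0.79  0.68  1.77  0.55  1.34 -1.08] err 0.0000
```

```bash
python3 -m crank '[[[0.08,-0.14,2.5,0,0,0,1],[0,0,2.5,0,0,0,1],[0,0,1.12,0,0,0,1],[0,0,0,0,0,0,0],[0,0,0,0,0,0,0],[0,0,0,0,0,0,0],[0,0,0,0,0,0,0],[0,0,0,0,0,0,0]]]' 70; python3 - <<'E'
from plan import *
rel([([.4815,-.0792,.030],88.5,45)])
E
```

```text
t: 21.0
ee_pos: [0.4817, -0.079, 0.0302]
tool_rot: [-0.267, 0.662, 0.644, 0.275]
contact_force: [-0.0, -1.9, 5.4]
finger_gap: 0.0584
grasp_force: 75.6
turn [ 0.002 -0.001 -0.   ] n>=0.0 | shift before [-0.03 -0.02 -0.  ] after [-0.03 -0.02 -0.  ] | q [-0.79  0.68  1.77  0.55  1.34 -1.08] err 0.0000
```

```bash
python3 -m crank '[[[0.6,0,-0.6,0,0,0,0],[1.2,0,-1.2,0,0,0,0],[1.2,0,-1.2,0,0,0,0],[1.2,0,-1.2,0,0,0,0],[0,0,0,0,-0.1,0,0],[0,0,0,0,-0.157,0,0],[0,0,0,0,-0.157,0,0],[0,0,0,0,-0.157,0,0]]]' >/dev/null; python3 -m crank '[[[0,0,0,0,-0.157,0,0],[0,0,0,0,-0.157,0,0],[0,0,0,0,-0.157,0,0],[0,0,0,0,-0.157,0,0],[0,0,0,0,-0.157,0,0],[0,0,0,0,-0.157,0,0],[0,0,0,0,-0.058,0,0],[0,0,0,0,0,0,0]]]'; python3 - <<'E'
from plan import *
rel([([.4815,-.0792,.027],88.5,-45)])
E
```

```text
t: 23.0
ee_pos: [0.4806, -0.0772, 0.0885]
tool_rot: [0.266, 0.662, 0.645, -0.274]
contact_force: [0.6, -0.1, -2.1]
finger_gap: 0.0581
grasp_force: 75.4
turn [-0.002 -0.002  0.001] n>=0.0 | shift before [4.2  0.11 4.5 ] after [4.21 0.09 4.49] | q [ 0.1   0.63  1.92 -0.98  1.01  0.85] err 0.0000
```

```bash
python3 -m crank '[[[1.2,0.1,1.3,0,0,0,0],[1.2,0,1.3,0,0,0,0],[1.2,0,1.3,0,0,0,0],[0.6,0,0.6,0,0,0,0],[0,0,0,0,0,0,0],[0.2,0,0.2,0,0,0,0],[0.1,0,0.1,0,0,0,0],[0,0,0,0,0,0,0]]]'
```

```text
t: 24.0
ee_pos: [0.4822, -0.0803, 0.0233]
tool_rot: [0.267, 0.662, 0.645, -0.274]
contact_force: [0.3, 0.9, -3.0]
finger_gap: 0.0585
grasp_force: 75.4
```

```bash
python3 -m crank '[[[0.12,0,0.12,0,0,0,0],[0.08,0,0.08,0,0,0,0],[0.05,0,0.05,0,0,0,0],[0.04,0,0.04,0,0,0,0],[0.03,0,0.03,0,0,0,0],[0,0,0,0,0,0,0],[0,0,0,0,0,0,0],[0,0,0,0,0,0,0]]]'
```

```text
t: 25.0
ee_pos: [0.4822, -0.0807, 0.0197]
tool_rot: [0.267, 0.662, 0.644, -0.274]
contact_force: [-1.5, 2.3, 5.8]
finger_gap: 0.0586
grasp_force: 76.3
```

```bash
python3 -m crank '[[[0.02,0,0.02,0,0,0,0],[0,0,0,0,0,0,0.74],[0,0,0,0,0,0,0.85],[0,0,0,0,0,0,1],[0,0,0,0,0,0,1],[0,0,-1,0,0,0,1],[0,0,-2.5,0,0,0,1],[0,0,-4,0,0,0,1]]]';python3 -m crank '[[[0,0,-4,0,0,0,1],[0,0,-4,0,0,0,1],[0,0,0,0,0.157,0,1],[0,0,0,0,0.157,0,1],[0,0,0,0,0.157,0,1],[0,0,0,0,0.157,0,1],[0,0,0,0,0.157,0,1],[0,0,0,0,0,0,1]]]'; python3 - <<'E'
from h import *
for n in ('top','side'):
    im,d=r.camera(n); np.savez(n+'4.npz',im=im,d=d); C=cloud(n,d)
    m=(d>0)&(C[...,2]>.007)&(C[...,2]<.04)&(abs(C[...,0]-.48)<.05)&(abs(C[...,1]+.085)<.05)
    m2=m&(C[...,2]>.014); print(n,m2.sum(),cv2.minAreaRect((C[m][:,:2]*1000).astype(np.float32)),cv2.minAreaRect((C[m2][:,:2]*1000).astype(np.float32)))
a=np.load('top4.npz')['im'];x,y=project('top',[[.48,-.088,.02]])[0].astype(int)
b=np.load('side4.npz')['im'];u,v=project('side',[[.48,-.088,.02]])[0].astype(int)
cv2.imwrite('pics/s4.png',np.hstack([cv2.resize(k[yy-40:yy+40,xx-40:xx+40,::-1],(400,400)) for k,xx,yy in((a,x,y),(b,u,v))]))
from plan import *
rel([([.482,-.09,.13],78.5,0)])
E
```

```text
t: 26.0
ee_pos: [0.4827, -0.027, 0.0717]
tool_rot: [0.265, 0.662, 0.645, -0.275]
contact_force: [0.6, 0.1, 0.0]
finger_gap: 0.0853
grasp_force: 0.0
t: 27.0
ee_pos: [0.4854, 0.0272, 0.1289]
tool_rot: [-0.0, 0.718, 0.696, 0.001]
contact_force: [0.0, -0.6, -0.0]
finger_gap: 0.0854
grasp_force: 0.0
top 451 ((482.2098388671875, -88.42327880859375), (41.01667785644531, 58.55607986450195), 88.42877197265625) ((482.2098388671875, -88.42327880859375), (41.01667785644531, 58.55607986450195), 88.42877197265625)
side 397 ((483.72589111328125, -87.82587432861328), (48.90952682495117, 60.72515106201172), 88.48645782470703) ((483.74383544921875, -88.17515563964844), (48.89052963256836, 60.29408264160156), 87.62968444824219)
turn [-0.001  0.001  0.172] n>=0.9 | shift before [-11.88   0.06  -0.16] after [-11.69   2.1   -0.18] | q [-0.41  0.27  1.83 -0.    1.04 -0.21] err 0.0000
```

View pics/s4.png

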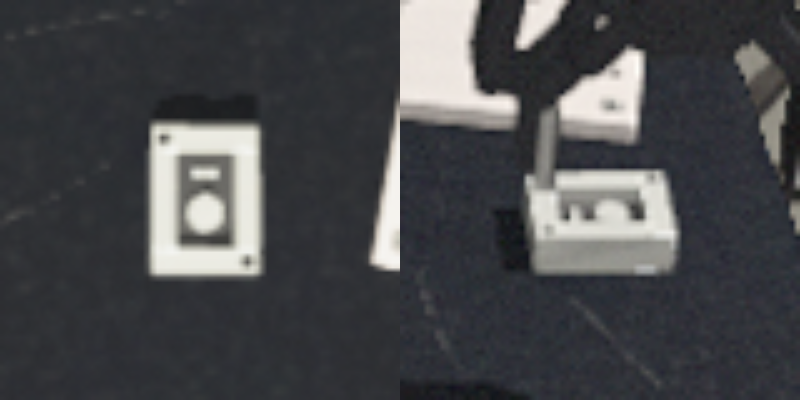

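The block now lies flat on the granite at top-crop (205,200), with its pocket up. Next is the tool-down grasp, high on the block.

```bash
python3 - <<'E'
from plan import *
rel([([.483,-.088,.05],88.5,0),([.483,-.088,.0285],88.5,0),([.483,-.088,.0785],88.5,0),([.5107,-.2392,.0785],77.5,0),([.5107,-.2392,.0405],77.5,0),([.5198,-.2535,.0405],77.5,0)])
E
python3 -m crank '[[[-3.9,-0.17,0,0,0,0,1],[-3.8,-0.17,0,0,0,0,1],[-3.8,-0.17,2,0,0,0,1],[0,0,3,0,0,0,1],[0,0,2.5,0,0,0,1],[0,0,0,0,0,0,1],[0,0,0,0,0,0,1],[0,0,0,0,0,0,1]]]'
python3 - <<'E'
from plan import *
rel([([.483,-.088,.0285],88.5,0)])
E
```

```text
turn [-0.001  0.001 -0.002] n>=0.0 | shift before [-11.67   0.17   7.84] after [-11.68   0.13   7.82] | q [-0.41  0.38  1.91  0.    0.85 -0.38] err 0.0000
turn [0. 0. 0.] n>=0.0 | shift before [-0.   -0.    2.15] after [-0.   -0.    2.15] | q [-0.41  0.42  1.93 -0.    0.79 -0.38] err 0.0000
turn [0. 0. 0.] n>=0.0 | shift before [ 0.  0. -5.] after [ 0.  0. -5.] | q [-0.41  0.34  1.89  0.    0.92 -0.38] err 0.0000
turn [ 0.    -0.     0.192] n>=1.0 | shift before [-15.04   3.16   0.  ] after [-14.16   5.98   0.  ] | q [-0.64  0.45  1.71 -0.    0.99 -0.42] err 0.0000
turn [0. 0. 0.] n>=0.0 | shift before [ 0.  -0.   3.8] after [ 0.  -0.   3.8] | q [-0.64  0.5   1.74 -0.    0.9  -0.42] err 0.0000
turn [0. 0. 0.] n>=0.0 | shift before [-1.2  1.2  0. ] after [-1.2  1.2  0. ] | q [-0.65  0.52  1.7   0.    0.92 -0.43] err 0.0000
t: 28.1
ee_pos: [0.4777, -0.0854, 0.054]
tool_rot: [0.001, 0.716, 0.698, 0.0]
contact_force: [0.3, -0.1, 0.5]
finger_gap: 0.0856
grasp_force: 0.0
turn [0.001 0.    0.001] n>=0.0 | shift before [-0.24  0.53  2.55] after [-0.24  0.53  2.55] | q [-0.41  0.42  1.93 -0.    0.79 -0.38] err 0.0000
```

```bash
python3 -m crank '[[[-0.24,0.53,1.0,0,0,0,1],[0,0,1.0,0,0,0,1],[0,0,0.55,0,0,0,1],[0,0,0,0,0,0,0],[0,0,0,0,0,0,0],[0,0,0,0,0,0,0],[0,0,0,0,0,0,0],[0,0,0,0,0,0,0]]]' 90
python3 -m crank '[[[0,0,-0.5,0,0,0,0],[0,0,-1.5,0,0,0,0],[0,0,-1.5,0,0,0,0],[0,0,-1.5,0,0,0,0],[0,0,0,0,0,0,0],[0,0,0,0,0,0,0],[0,0,0,0,0,0,0],[0,0,0,0,0,0,0]]]'
python3 - <<'E'
from plan import *
rel([([.5107,-.2392,.0785],77.5,0),([.5107,-.2392,.0405],77.5,0),([.5198,-.2535,.0405],77.5,0)])
E
```

```text
t: 29.1
ee_pos: [0.482, -0.0882, 0.0284]
tool_rot: [-0.0, 0.717, 0.698, 0.0]
contact_force: [-2.6, 1.5, 8.7]
finger_gap: 0.0546
grasp_force: 92.9
t: 30.1
ee_pos: [0.4818, -0.0881, 0.0769]
tool_rot: [-0.001, 0.717, 0.697, -0.0]
contact_force: [0.2, 0.1, -2.9]
finger_gap: 0.0539
grasp_force: 94.8
turn [-0.002 -0.001  0.191] n>=1.0 | shift before [-15.02   3.3   -0.18] after [-14.12   6.1   -0.16] | q [-0.64  0.45  1.71 -0.    0.99 -0.42] err 0.0000
turn [0. 0. 0.] n>=0.0 | shift before [ 0.  -0.   3.8] after [ 0.  -0.   3.8] | q [-0.64  0.5   1.74 -0.    0.9  -0.42] err 0.0000
turn [0. 0. 0.] n>=0.0 | shift before [-1.2  1.2  0. ] after [-1.2  1.2  0. ] | q [-0.65  0.52  1.7   0.    0.92 -0.43] err 0.0000
```

```bash
python3 -m crank '[[[0,0,0,-0.001,0,0.096,0],[0,0,0,-0.001,0,0.095,0],[-2.8,1.2,0,0,0,0,0],[-2.8,1.2,0,0,0,0,0],[-2.8,1.2,0,0,0,0,0],[-2.8,1.2,0,0,0,0,0],[-2.8,1.2,0,0,0,0,0],[0,0,0,0,0,0,0]]]'
python3 - <<'E'
from h import *
im,d=r.camera('side'); C=cloud('side',d); u,v=project('side',[[.511,-.239,.07]])[0].astype(int)
e=r.camera('top')[0]; x,y=project('top',[[.511,-.239,.07]])[0].astype(int)
cv2.imwrite('pics/s5.png',np.hstack([cv2.resize(k[max(0,yy-50):yy+50,xx-50:xx+50,::-1],(400,400)) for k,xx,yy in((im,u,v),(e,x,y))]))
from plan import *
rel([([.5107,-.2392,.0405],77.5,0)])
E
```

```text
t: 31.1
ee_pos: [0.5108, -0.2403, 0.0771]
tool_rot: [0.001, 0.781, 0.625, 0.001]
contact_force: [0.3, 0.3, -2.2]
finger_gap: 0.054
grasp_force: 95.1
turn [-0.    -0.002 -0.001] n>=0.0 | shift before [-0.14  0.12  3.62] after [-0.14  0.12  3.62] | q [-0.64  0.5   1.74 -0.    0.9  -0.42] err 0.0000
```

View pics/s5.png

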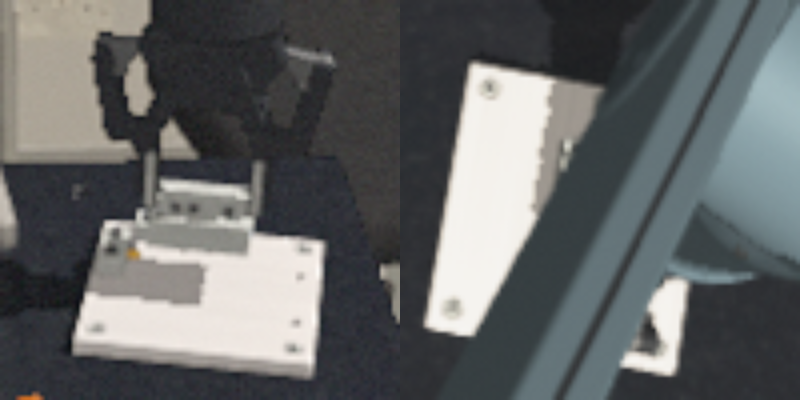

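In the side view (left crop, near 200,220) the insert hangs level in the fingers above the plate's free area. Lowering it.

```bash
python3 -m crank '[[[-0.14,0.12,1.0,0,-0.002,0,0],[0,0,1.2,0,0,0,0],[0,0,0.8,0,0,0,0],[0,0,0.3,0,0,0,0],[0,0,0.1,0,0,0,0],[0,0,0,0,0,0,0],[0,0,0,0,0,0,0],[0,0,0,0,0,0,0]]]'
python3 -m crank '[[[0,0,0.08,0,0,0,0],[0,0,0.06,0,0,0,0],[0,0,0.05,0,0,0,0],[0,0,0.05,0,0,0,0],[0,0,0,0,0,0,0],[0,0,0,0,0,0,0],[0,0,0,0,0,0,0],[0,0,0,0,0,0,0]]]'
```

```text
t: 32.2
ee_pos: [0.5114, -0.2397, 0.0437]
tool_rot: [0.001, 0.78, 0.626, -0.0]
contact_force: [0.3, 0.2, -2.6]
finger_gap: 0.0539
grasp_force: 95.0
t: 33.2
ee_pos: [0.5113, -0.2396, 0.041]
tool_rot: [0.001, 0.78, 0.626, -0.0]
contact_force: [-0.1, -0.5, -4.0]
finger_gap: 0.0541
grasp_force: 95.0
```

```bash
python3 -m crank '[[[0,0,0.03,0,0,0,0],[0,0,0.03,0,0,0,0],[0,0,0.02,0,0,0,0],[0,0,0.02,0,0,0,0],[0,0,0,0,0,0,0],[0,0,0,0,0,0,0],[0,0,0,0,0,0,0],[0,0,0,0,0,0,0]]]'
```

```text
t: 34.2
ee_pos: [0.5115, -0.2398, 0.0406]
tool_rot: [0.001, 0.78, 0.626, -0.0]
contact_force: [-0.7, 0.2, 5.6]
finger_gap: 0.0541
grasp_force: 98.4
```

```bash
python3 -m crank '[[[-0.15,0.12,0,0,0,0,0],[-0.15,0.12,0,0,0,0,0],[-0.15,0.12,0,0,0,0,0],[-0.15,0.12,0,0,0,0,0],[-0.1,0.1,0,0,0,0,0],[-0.1,0.1,0,0,0,0,0],[0,0,0,0,0,0,0],[0,0,0,0,0,0,0]]]'
cat > f.py <<'E'
from plan import *
o=r.observe();T=pose(np.radians(77.5),0);N=np.array([[-.216,-.976,0],[.976,-.216,0],[0,0,1]])
p=N@(o['ee_pos']-[.5198,-.2535,.0406]); print('nest-rel mm',(p*1e3).round(2),'F nest',(N@o['contact_force']).round(1),'M',o['moment'].round(2),'gap',round(o['finger_gap'],4),'dev',((T.inv()*R.from_quat(o['tool_rot'],scalar_first=True)).as_rotvec()).round(4))
E
python3 f.py
```

```text
t: 35.2
ee_pos: [0.5166, -0.2491, 0.0406]
tool_rot: [0.001, 0.78, 0.626, 0.0]
contact_force: [-0.8, 0.6, 5.1]
finger_gap: 0.0542
grasp_force: 98.2
nest-rel mm [-3.61 -4.06 -0.01] F nest [-0.5 -0.9  5.1] M [ 0.24  0.32 -0.  ] gap 0.0542 dev [-0.0023 -0.0017 -0.0002]
```

```bash
python3 -m crank '[[[-0.07,0.07,0,0,0,0,0],[-0.07,0.07,0,0,0,0,0],[-0.07,0.07,0,0,0,0,0],[-0.06,0.06,0,0,0,0,0],[0,0,0,0,0,0,0],[0,0,0,0,0,0,0],[0,0,0,0,0,0,0],[0,0,0,0,0,0,0]]]' >/dev/null; python3 f.py; python3 -m crank '[[[-0.04,0.04,0,0,0,0,0],[-0.04,0.04,0,0,0,0,0],[-0.03,0.03,0,0,0,0,0],[0,0,0,0,0,0,0],[0,0,0,0,0,0,0],[0,0,0,0,0,0,0],[0,0,0,0,0,0,0],[0,0,0,0,0,0,0]]]'>/dev/null; python3 f.py
```

```text
nest-rel mm [-1.7  -2.37 -0.06] F nest [-2.9 -3.9  8. ] M [ 0.61  0.57 -0.03] gap 0.0546 dev [-0.0002 -0.0005 -0.0004]
nest-rel mm [-0.91 -1.5  -0.05] F nest [-3.9 -5.3  8. ] M [ 0.74  0.62 -0.05] gap 0.0542 dev [ 0.0002  0.     -0.0004]
```

```bash
python3 -m crank '[[[-0.04,0.04,0,0,0,0,0],[-0.04,0.04,0,0,0,0,0],[-0.02,0.02,0,0,0,0,0],[0,0,0,0,0,0,0],[0,0,0,0,0,0,0],[0,0,0,0,0,0,0],[0,0,0,0,0,0,0],[0,0,0,0,0,0,0]]]' >/dev/null; python3 f.py; python3 -m crank '[[[-0.03,0.03,0,0,0,0,0],[-0.03,0.03,0,0,0,0,0],[0,0,0,0,0,0,0],[0,0,0,0,0,0,0],[0,0,0,0,0,0,0],[0,0,0,0,0,0,0],[0,0,0,0,0,0,0],[0,0,0,0,0,0,0]]]'>/dev/null; python3 f.py
```

```text
nest-rel mm [-0.1  -0.72 -0.07] F nest [-3.7 -4.7  9.4] M [ 0.81  0.59 -0.02] gap 0.054 dev [ 0.0007  0.0004 -0.0003]
nest-rel mm [ 0.25 -0.35 -0.08] F nest [-4.2 -5.6 10.2] M [ 1.02  0.71 -0.  ] gap 0.054 dev [ 0.0012  0.0007 -0.0004]
```

```bash
python3 -m crank '[[[-0.03,0.03,0,0,0,0,0],[-0.03,0.03,0,0,0,0,0],[0,0,0,0,0,0,0],[0,0,0,0,0,0,0],[0,0,0,0,0,0,0],[0,0,0,0,0,0,0],[0,0,0,0,0,0,0],[0,0,0,0,0,0,0]]]' >/dev/null; python3 f.py; python3 -m crank '[[[-0.03,0.03,-0.01,0,0,0,0],[-0.03,0.03,0,0,0,0,0],[0,0,0,0,0,0,0],[0,0,0,0,0,0,0],[0,0,0,0,0,0,0],[0,0,0,0,0,0,0],[0,0,0,0,0,0,0],[0,0,0,0,0,0,0]]]'>/dev/null; python3 f.py
```

```text
nest-rel mm [ 0.47 -0.23 -0.1 ] F nest [-5.1 -7.6 11.9] M [ 1.17  0.88 -0.02] gap 0.0542 dev [ 0.0021  0.0014 -0.0004]
nest-rel mm [ 0.82 -0.16 -0.12] F nest [-5.8 -8.  12.2] M [1.33 0.93 0.01] gap 0.054 dev [ 0.0032  0.0019 -0.0005]
```

```bash
python3 -m crank '[[[-0.05,0.05,0,0,0,0,0],[-0.05,0.05,0,0,0,0,0],[0,0,0,0,0,0,0],[0,0,0,0,0,0,0],[0,0,0,0,0,0,0],[0,0,0,0,0,0,0],[0,0,0,0,0,0,0],[0,0,0,0,0,0,0]]]' >/dev/null; python3 f.py; python3 -m crank '[[[-0.05,0.03,0,0,0,0,0],[-0.05,0.03,0,0,0,0,0],[0,0,0,0,0,0,0],[0,0,0,0,0,0,0],[0,0,0,0,0,0,0],[0,0,0,0,0,0,0],[0,0,0,0,0,0,0],[0,0,0,0,0,0,0]]]'>/dev/null; python3 f.py
```

```text
nest-rel mm [ 1.37 -0.01 -0.14] F nest [ -7.1 -11.3  14.7] M [ 1.52  1.31 -0.02] gap 0.0539 dev [ 0.005   0.0027 -0.0005]
nest-rel mm [ 1.77  0.06 -0.17] F nest [ -9.6 -12.3  16.5] M [ 1.91  1.41 -0.03] gap 0.0541 dev [ 0.0061  0.0036 -0.0006]
```

```bash
python3 -m crank '[[[-0.05,0,-0.02,0,0,0,0],[-0.05,0,-0.01,0,0,0,0],[0,0,0,0,0,0,0],[0,0,0,0,0,0,0],[0,0,0,0,0,0,0],[0,0,0,0,0,0,0],[0,0,0,0,0,0,0],[0,0,0,0,0,0,0]]]' >/dev/null; python3 f.py
python3 - <<'E'
from h import *
im,d=r.camera('side');np.savez('side6.npz',im=im,d=d); u,v=project('side',[[.52,-.26,.03]])[0].astype(int)
e,de=r.camera('top');np.savez('top6.npz',im=e,d=de); x,y=project('top',[[.52,-.25,.03]])[0].astype(int)
cv2.imwrite('pics/s6.png',np.hstack([cv2.resize(k[yy-27:yy+27,xx-27:xx+27,::-1],(400,400),interpolation=cv2.INTER_CUBIC) for k,xx,yy in((im,u,v),(e,x,y))]))
E
```

```text
nest-rel mm [ 1.92  0.05 -0.09] F nest [-11.5 -10.4  15.9] M [ 2.29  1.14 -0.01] gap 0.0538 dev [ 0.0062  0.0049 -0.0005]
```

View pics/s6.png

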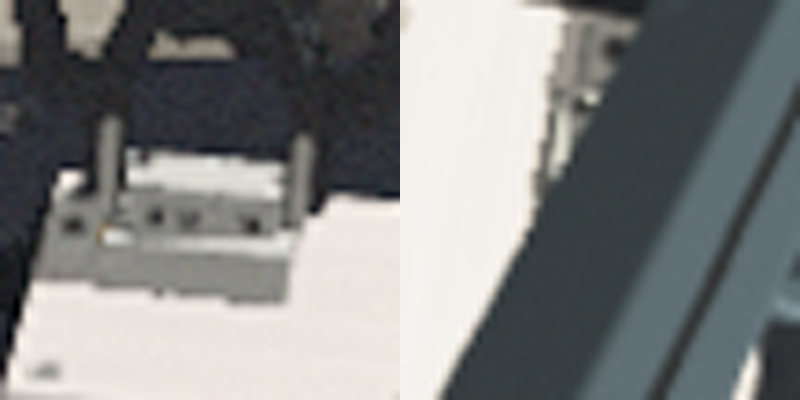

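The side crop shows the insert flat against the rail (its light pocket face at (205,175)), the far finger clear above the end stop, and no tilt. Forces show contact on both axes; I'll press a little harder.

```bash
python3 -m crank '[[[-0.06,0.05,-0.03,0,0,0,0],[-0.06,0.05,-0.02,0,0,0,0],[-0.05,0.03,0,0,0,0,0],[0,0,0,0,0,0,0],[0,0,0,0,0,0,0],[0,0,0,0,0,0,0],[0,0,0,0,0,0,0],[0,0,0,0,0,0,0]]]' >/dev/null; python3 f.py
python3 -m crank '[[[-0.06,0.05,0,0,0,0,0],[-0.06,0.05,0,0,0,0,0],[-0.05,0.03,0,0,0,0,0],[0,0,0,0,0,0,0],[0,0,0,0,0,0,0],[0,0,0,0,0,0,0],[0,0,0,0,0,0,0],[0,0,0,0,0,0,0]]]' >/dev/null; python3 f.py
```

```text
nest-rel mm [ 2.05  0.15 -0.1 ] F nest [-16.4 -13.4  15.7] M [3.07 1.23 0.  ] gap 0.0541 dev [ 0.0089  0.0074 -0.0005]
nest-rel mm [ 2.24  0.28 -0.1 ] F nest [-20.5 -15.6  20.3] M [ 3.93  1.42 -0.01] gap 0.054 dev [ 0.0113  0.0098 -0.0006]
```

```bash
python3 - <<'E'
from h import *
N=np.array([[-.216,-.976],[.976,-.216]])
im,d=r.camera('side');C=cloud('side',d)
q=(C[...,:2]-[.5105,-.2326])@N.T
m=(d>0)&(C[...,2]>.029)&(C[...,2]<.037)&(abs(q[...,0]-.018)<.03)&(abs(q[...,1]-.015)<.04)
P=np.c_[q[m],C[m][:,2]]*1000
print(m.sum(),P.min(0).round(1),P.max(0).round(1),np.median(P,0).round(1),cv2.minAreaRect(P[:,:2].astype(np.float32)))
m=(d>0)&(C[...,2]>.015)&(C[...,2]<.037)&(abs(q[...,0]-.018)<.03)&(abs(q[...,1]-.015)<.028)
L=q[m]*1000; b=[(y,L[abs(L[:,1]-y)<3][:,0].min()) for y in range(-9,40,6)]; b=np.array(b); print(b.round(1).tolist(),np.polyfit(b[:,0],b[:,1],1))
E
python3 -m crank '[[[0,0,0,0,0,0,0],[0,0,0,0,0,0,0],[0,0,0,0,0,0,0],[0,0,0,0,0,0,0],[0,0,0,0,0,0,0],[0,0,0,0,0,0,0],[0,0,0,0,0,0,0],[0,0,0,0,0,0,0]]]'; python3 f.py
```

```text
204 [ -6.4 -17.5  29. ] [46.7 48.3 36.1] [11.6 16.  32.2] ((17.938919067382812, 14.288644790649414), (65.48223114013672, 50.970619201660156), 83.22919464111328)
[[-9.0, -5.9], [-3.0, -6.4], [3.0, -5.1], [9.0, -6.4], [15.0, -5.7], [21.0, -7.2], [27.0, -9.1], [33.0, -9.7], [39.0, -4.1]] [-0.03198404 -6.14012514]
t: 47.35
ee_pos: [0.5196, -0.2557, 0.0405]
tool_rot: [-0.008, 0.78, 0.626, 0.0]
contact_force: [-10.9, 24.4, 21.0]
finger_gap: 0.0539
grasp_force: 102.7
nest-rel mm [ 2.24  0.27 -0.1 ] F nest [-21.4 -15.9  21. ] M [3.93 1.52 0.09] gap 0.0539 dev [ 0.0114  0.0098 -0.0006]
```

```bash
python3 -c "
from rig import r
print(r.finish_job())"
```

```text
the job is handed in; nothing more can be done
None
```

The insert was turned pocket up and laid flat on the fixture. I handed the job in with it still gripped and pressed into the corner, with about 21 N towards the side rail and 16 N towards the end stop (arm readings that include plunger force and friction); no verdict came back, and how square it sits to the rail could not be measured reliably.

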